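# Scoop the printed test balls into the inspection dish

## Robot

A 6-joint arm with a two-finger parallel gripper is mounted at the origin on the work surface. World frame = base frame: x ahead of the robot, y to its left, z up, the work surface at z = 0. Lengths are in m, angles in rad, forces in N, time in s.
With the tool pointing down it reaches from about 0.425 to 0.95 m from the base axis. Payload 3.5 kg.
Tool frame: the origin (TCP) lies on the centre line of the jaws, within the pads' length; the fingertips stand 19 mm ahead of it and the grasp point (between the pads) is the TCP; z points along the fingers, y is the line along which they close (so a half turn about z gives the same grasp; the last joint's range is limited). The gripper opens to 85 mm and grips with 20 to 120 N. Pads are 22 mm wide; open, the fingers measure 114 mm over their backs; the gripper's body (76 mm by 85 mm) begins 54 mm behind the grasp point. The pads swing forward as they close: fully open they stand 13 mm farther back than shut.
Start: joints at [1.094, 0.286, 1.577, -0, 1.279, -0.15], TCP at [0.217, 0.639, 0.211] pointing down, gripper open.
Joint ranges: [-2.77, 2.77], [-0.9, 2.22], [0.21, 2.48], [-1.53, 4.67], [0.24, 2.81], [-2.84, 2.84]. Speed limits (rad/s): [2.79, 2.79, 3.14, 3.14, 3.14, 3.14].

## Interface

Orientations are given as a rotation vector (axis times angle).
In Python, from bench import robot, viewer, workorder, nets gives the robot as it stands. The module is installed in compiled form; this text tells all that it offers.
- The arm moves only by the shell command python3 -m crank 'ROWS' [OPENING] [FORCE]. ROWS is JSON, a list of rows, each a list of 4 numbers: the shift along the tool's x, y, z as a fraction of full scale, then the turn about the tool's z as a fraction of full scale. In form: [[tx, ty, tz, twist], ...]. A call has exactly 10 rows; each row shifts and turns the commanded pose from where the row before left it, along the tool's axes as they then stand; what a row does not reach is not made up. Full scale, the value 1, is 0.02 m for a shift and 8 degrees for a turn. A row lasts 1/8 s, in which the tool goes at most 62.5 mm and 10.7 degrees, less where a joint would pass 70% of its speed; a pose out of reach is approached as far as the arm can. A call with a number of a shift or a turn outside -1 to 1 is refused whole. A call with a gripper value outside its range is refused whole. OPENING is the closure, from 0 (fully open) to 1 (shut), set as the call begins (- or left out, the last holds). The fingers move at their own pace and stop on an object; FORCE is the grip in N (left out, the last holds). Time passes only in rows, so rows that do not move let the fingers close, or fill a call up. It gives the time, the measured TCP pose, the force, the opening and the grip force at its end, in the units of the state.
- robot.state(): the state, without advancing time (a new reading comes with each control period).
- viewer.snapshot(name): name is "scene" or "side" or "wrist"; returns (picture, depth): 420x560x3 uint8, red, green, blue; 420x560 float32, m along the optical axis (not along the pixel's ray), 0 where there is no reading.
- viewer.camera_info(name): a dict with "intrinsics" (3x3 intrinsics, pixels), "position" and "attitude" of the camera in the world. Camera axes: x right, y down, z forward; pixel columns grow to the right and rows downward; lengths in m; the calibration is good to about 2 mm. The wrist camera is an equidistant fisheye: a pixel r from the principal point sees the ray r / f radians off the axis. A picture is of the moment at which its call begins: read the wrist's pose just before it. camera_info takes no time and is no camera call; for the wrist camera it gives the pose at the moment of the call.
- workorder.sign_off(): hands the job in; it is judged then, once.
Trained networks look in the newest picture that a camera, given by its name, has taken for a name from the list of things; names that differ only in an ending like _2 or _b are one class to them, and where a whole thing is asked for, a point or a joint stands for the part that bears it (a point fixed in the world has none). Each returns a list of dicts, best first, with "conf" (0 to 1); they miss things now and then, are a little off and sometimes report something else, mostly with a low value. They report only what shows in the picture. A call takes as long as a camera call. They do not tell look-alikes from the thing itself.
- nets.outline_of(camera, name): "pixels" (420x560 bool, what is visible of it) and "at" ([column, row] in pixels, amid what is visible of it).
The state is a dict: "clock": time; "q": joint angles; "dq": joint speeds; "effort": joint torques, N m; "tool_pos": TCP position; "eef_rot": TCP orientation; "force": force on the tool from outside, world axes, zero at the start; "wrist_torque": the same for the moment, N m; "width": finger opening in m; "grasp_force": force on a finger pad.
Only numpy, scipy, OpenCV 4.12 (cv2) and the standard library are available. Lean on these libraries where they do the work, as an engineer would, in place of code of your own. Each camera call takes 0.05 s, during which the arm holds its last target. There are 200 camera calls.

## Task

Take the scoop by its upright yellow handle, scoop the three orange printed balls out of the black tray and tip all three into the blue inspection dish (not the grey one), without touching the balls with the gripper's fingers. Then set the scoop down upright on the desk and let go.

Things in the scene. Friction and masses are not known exactly. Their poses are not given: they have to be found in the camera images.
- scoop_grip (a point): loose aluminium hand scoop, 150 g, flat on the desk. Point: on the axis of its upright yellow handle, 55 mm above the scoop's underside, z up. The handle is 30 mm along x, 18 mm along y (grip it across y), 80 mm tall from the underside. The pan lies on the handle's -x side: lip at x = -95 mm from this point, back wall at -15 mm. At first the lip is towards the robot, yaw within 20 degrees.
- scoop_lip (a point): middle of the scoop's open front lip, at its underside; same axes. Pan 106 mm wide outside, 100 inside; side walls 26 mm high, floor 2.5 mm thick. The lip ramps from 1.5 mm up to a sill 6 mm in, 1.5 mm over the pan's floor: balls that have rolled over it stay in a level scoop and roll out when the lip is tipped down by over 35 degrees (55 is sure).
- tray: black tray fixed to the desk, inside 260 x 142 mm (x, y), floor 6 mm thick, walls 4 mm thick, 30 mm high over the desk. Origin: centre of its underside. The balls lie in its -x half, near the robot; the scoop fits into the empty +x half, lip to -x. Drawn squarely along the floor until the lip meets the -x end wall, it gathers the balls, which are all within 32 mm of the midline, and at the wall they roll over the lip.
- dish: blue round plastic dish, fixed to the desk, 120 mm wide at the foot, 140 mm at the rim, 45 mm high, wall 4 mm, flat floor 5 mm thick; origin at the centre of its underside. A like grey dish with a green printed bracket in it stands about 18 cm away; either may be the nearer.
- ball_a_center (a point): a hollow-printed smooth orange plastic ball, 28 mm in diameter, 15 g, loose on the floor of the black tray, near the -x end, on the tray's -y side; the point is its centre. It rolls freely and is slippery (friction about 0.2).
- ball_b_center (a point): a hollow-printed smooth orange plastic ball, 28 mm in diameter, 15 g, loose on the floor of the black tray, near the -x end, on the tray's +y side; the point is its centre. It rolls freely and is slippery (friction about 0.2).
- ball_c_center (a point): a hollow-printed smooth orange plastic ball, 28 mm in diameter, 15 g, loose on the floor of the black tray, about 45 mm before the other two; the point is its centre. It rolls freely and is slippery (friction about 0.2).
Things that resemble listed ones, but are neither listed nor needed, are in the scene too. Leave any pink or turquoise look-alike of the part that bears ball_c_center alone.

How it is judged:
On the way:
1. balls lie in the raised scoop, clear of the tray (height (world z) of scoop_grip above 0.1 m and ((x of ball_a_center in the frame of scoop_grip between -0.097 and -0.01 m and y of ball_a_center in the frame of scoop_grip between -0.053 and 0.053 m and z of ball_a_center in the frame of scoop_grip between -0.055 and 0 m) or (x of ball_b_center in the frame of scoop_grip between -0.097 and -0.01 m and y of ball_b_center in the frame of scoop_grip between -0.053 and 0.053 m and z of ball_b_center in the frame of scoop_grip between -0.055 and 0 m) or (x of ball_c_center in the frame of scoop_grip between -0.097 and -0.01 m and y of ball_c_center in the frame of scoop_grip between -0.053 and 0.053 m and z of ball_c_center in the frame of scoop_grip between -0.055 and 0 m))), for 0.2 s.
At the end, for the whole second after the job is handed in: All three balls lie in the blue dish (centres within 62 mm of its axis and below 38 mm over its underside), and the scoop stands upright (within 10 degrees) and still on the desk itself, let go (horizontal distance between each of ball_a_center, ball_b_center, ball_c_center and dish below 0.062 m and z of each of ball_a_center, ball_b_center, ball_c_center in the frame of dish below 0.038 m and height (world z) of scoop_grip between 0.05 and 0.0585 m and angle between scoop_grip's own z axis and vertical below 0.17 rad and linear speed of scoop below 0.03 m/s); the robot touches nothing.
It fails at once if a finger touches a ball (contact force between the fingers and ball_a above 0.3 N or contact force between the fingers and ball_b above 0.3 N or contact force between the fingers and ball_c above 0.3 N).
It also fails if it takes over 61 s, if anything falls off the work surface, if the arm or the gripper's body presses on something with over 40 N, if the wrist force passes 120 N, or if a joint passes its speed limit or range.

## Working session

There is one attempt and no reset: what is moved stays moved. The work goes in short steps, Python scripts to look and compute and a shell command to move; the robot and the scene stay as the last step left them, time stands still between calls to the robot, and variables do not carry over. Pictures are saved under pics/ and viewed, at most 10 in all, crops included, and the job is handed in when it is done.

```bash
mkdir -p pics; cat > h.py <<'E'
import numpy as np, cv2
from scipy.spatial.transform import Rotation as R
from bench import robot, viewer, workorder, nets
def snap(c):
    i=viewer.camera_info(c); p,d=viewer.snapshot(c); return i,p,d
def rot(i):
    a=np.array(i["attitude"],float)
    return a if a.shape==(3,3) else (R.from_rotvec(a).as_matrix() if a.size==3 else R.from_quat(a).as_matrix())
def pts(i,d,mask):
    K=np.array(i["intrinsics"]); v,u=np.nonzero(mask&(d>0)); z=d[v,u]
    c=np.stack([(u-K[0,2])/K[0,0]*z,(v-K[1,2])/K[1,1]*z,z],1)
    return c@rot(i).T+np.array(i["position"])
E
python3 - <<'E'
from h import *
s=robot.state();print(s["clock"],s["tool_pos"],s["eef_rot"])
for c in("scene","side"):
    i,p,d=snap(c);print(c,i);cv2.imwrite(f"pics/{c}0.png",p[...,::-1])
    for n in("scoop_grip","tray","dish","ball_a_center"):
        for o in nets.outline_of(c,n)[:4]:
            m=o["pixels"];P=pts(i,d,m)
            col=p[m].mean(0).astype(int)
            print(n,round(o["conf"],2),np.round(o["at"]),m.sum(),col, np.round(np.median(P,0),3) if len(P) else None,np.round(P.min(0),3),np.round(P.max(0),3))
E
```

```text
0.0 [0.21633612 0.63864142 0.20943635] [-0.51088039 -3.09905394  0.00352415]
scene {'intrinsics': array([[457.53442245,   0.        , 282.69624871],
       [  0.        , 457.53442245, 209.88670787],
       [  0.        ,   0.        ,   1.        ]]), 'position': array([0.97109615, 0.38848315, 0.67986245]), 'attitude': array([-1.1934167 , -2.33797708,  0.99581657])}
scoop_grip 0.83 [225. 243.] 2309 [106 100  93] [ 0.572 -0.072  0.008] [ 0.509 -0.12   0.   ] [ 0.631 -0.005  0.083]
tray 0.72 [378. 315.] 13219 [33 27 24] [0.54  0.259 0.007] [ 0.343  0.099 -0.002] [0.676 0.387 0.035]
dish 0.92 [171. 162.] 2361 [42 47 79] [ 0.461 -0.334  0.02 ] [ 0.398 -0.387  0.001] [ 0.537 -0.249  0.05 ]
ball_a_center 0.5 [353. 258.] 195 [102  58  32] [0.467 0.159 0.028] [0.432 0.136 0.005] [0.476 0.17  0.036]
side {'intrinsics': array([[535.89763296,   0.        , 285.40780069],
       [  0.        , 535.89763296, 208.07960162],
       [  0.        ,   0.        ,   1.        ]]), 'position': array([ 0.36598387, -0.84557884,  0.58315698]), 'attitude': array([-2.08910369,  0.15569741, -0.10870338])}
tray 0.56 [275. 182.] 4526 [13 12 13] [0.524 0.25  0.008] [ 0.374  0.099 -0.001] [0.674 0.387 0.033]
dish 0.91 [289. 364.] 7238 [ 9 43 99] [ 0.467 -0.304  0.013] [ 0.397 -0.389 -0.001] [ 0.534 -0.198  0.048]
ball_a_center 0.41 [253. 197.] 92 [128  60   1] [0.461 0.149 0.027] [0.45  0.142 0.017] [0.472 0.164 0.035]
```

```bash
python3 -c "
import cv2,numpy as np
a=cv2.imread('pics/scene0.png');b=cv2.imread('pics/side0.png')
cv2.imwrite('pics/both0.png',cv2.resize(np.hstack([a,b]),(800,300)))"
```

```text
(no output)
```

View pics/scene0.png

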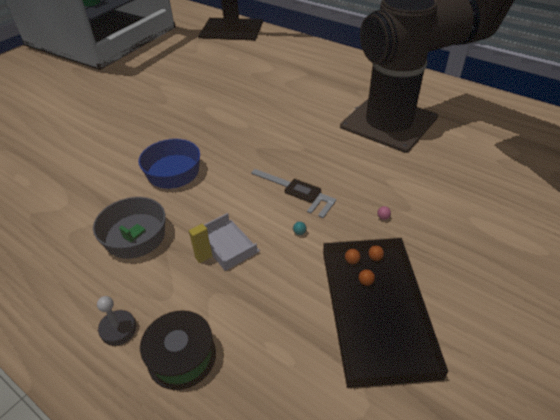

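View pics/side0.png

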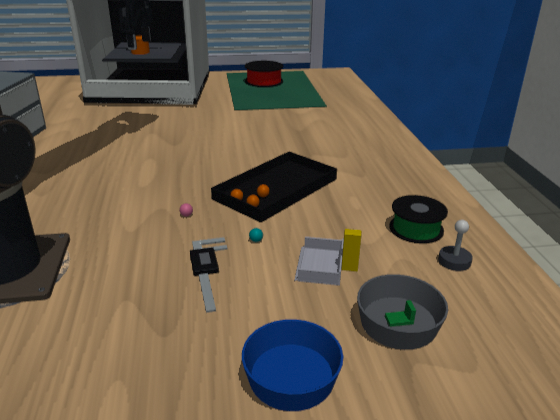

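The pictures show the blue dish (scene 171,165), the scoop with its yellow handle (201,243), the tray (378,310) with three orange balls (353,257), (376,253), (367,277), plus pink and turquoise look-alikes outside the tray. I'll measure these accurately from the depth.

```bash
cat > meas.py <<'E'
from h import *
A={}
for c in("scene","side"):
    i,p,d=snap(c); P=np.zeros((420,560,3)); m=np.ones((420,560),bool)&(d>0); P[m]=pts(i,d,m)
    h=cv2.cvtColor(p,cv2.COLOR_RGB2HSV)
    H,S,V=[h[...,k].astype(int) for k in range(3)]
    X,Y,Z=P[...,0],P[...,1],P[...,2]
    near=(X>.3)&(X<.85)&(abs(Y)<.5)&m
    yel=near&(H>20)&(H<34)&(S>150)&(abs(X-.6)<.12)&(Y<.03)&(Y>-.18)
    q=P[yel&(Z>.015)]
    print(c,"yel",len(q),np.round(q.min(0),3),np.round(q.max(0),3))
    top=P[yel&(Z>.074)]
    if len(top)>8:
        r=cv2.minAreaRect((top[:,:2]*1000).astype(np.float32));print(" top rect mm",np.round(r[0],1),np.round(r[1],1),r[2],len(top))
    bx=near&(H>100)&(H<130)&(S>120)&(Y<-.2)&(Z>.041)
    q=P[bx]; M=np.c_[q[:,:2],np.ones(len(q))]; s=np.linalg.lstsq(M,(q[:,:2]**2).sum(1),rcond=None)[0]
    print(" dish rim fit",np.round(s[:2]/2,4),np.sqrt(s[2]+(s[:2]**2).sum()/4),len(q))
    t=near&(V<70)&(Y>.08)&(Y<.41)&(X<.72)&(X>.35)
    q=P[t&(Z>.024)&(Z<.036)&(S<256)]
    r=cv2.minAreaRect((q[:,:2]*1000).astype(np.float32));print(" tray rect mm",np.round(r[0],1),np.round(r[1],1),r[2],len(q))
    o=near&(H<16)&(S>160)&(V>60)&(Y>.1)&(Y<.35)&(Z>.015)
    n,l,st,ce=cv2.connectedComponentsWithStats(o.astype(np.uint8))
    cp=np.array(i["position"])
    for k in range(1,n):
        if st[k,4]>15:
            b=P[l==k]; f=lambda b:np.median(b,0)
            # ray through centroid intersect z=.020
            K=np.array(i["intrinsics"]); ray=rot(i)@[(ce[k][0]-K[0,2])/K[0,0],(ce[k][1]-K[1,2])/K[1,1],1]
            g=cp+ray*(.020-cp[2])/ray[2]; print(" orange",np.round(ce[k]),st[k,4],np.round(g,4))
    # pan edges: light grey scoop
    w=near&(S<60)&(V>90)&(Y>-.16)&(Y<.03)&(X>.49)&(X<.66)&(Z>.022)&(Z<.032)
    q=P[w]; 
    if len(q)>8:
        r=cv2.minAreaRect((q[:,:2]*1000).astype(np.float32));print(" pan-wall-top rect",np.round(r[0],1),np.round(r[1],1),r[2],len(q))
    o=[o for o in nets.outline_of(c,"scoop_grip") if o["conf"]>.3]
    if o:
        P2=pts(i,d,o[0]["pixels"]); P2=P2[(P2[:,2]>.004)&(P2[:,2]<.035)]
        r=cv2.minAreaRect((P2[:,:2]*1000).astype(np.float32));print(" scoop rect",np.round(r[0],1),np.round(r[1],1),r[2])
E
python3 meas.py
```

```text
scene yel 170 [ 0.603 -0.09   0.015] [ 0.631 -0.069  0.084]
 top rect mm [616.  -79.8] [16.1 27.3] 73.44844818115234 90
 dish rim fit [ 0.4683 -0.3179] 0.06636294267432963 159
 tray rect mm [526.2 242.9] [268.5 150.1] 40.72243118286133 1530
 orange [376. 252.] 165 [0.4284 0.1879 0.02  ]
 orange [352. 255.] 164 [0.4604 0.1558 0.02  ]
 orange [366. 277.] 184 [0.4885 0.2012 0.02  ]
 pan-wall-top rect [565.2 -66.1] [108.5  74. ] 73.62806701660156 187
 scoop rect [576.9 -69.5] [109.  109.4] 72.30158233642578
side yel 607 [ 0.596 -0.095  0.015] [ 0.629 -0.069  0.081]
 top rect mm [612.7 -81.1] [21.6 29.9] 73.63523864746094 138
 dish rim fit [ 0.4654 -0.3195] 0.06712680520111021 967
 tray rect mm [523.8 243.1] [273.5 154.9] 40.59269332885742 848
 orange [263. 190.] 106 [0.4882 0.2062 0.02  ]
 orange [237. 194.] 90 [0.4296 0.1965 0.02  ]
 orange [253. 200.] 103 [0.4614 0.1634 0.02  ]
 pan-wall-top rect [563.5 -64.9] [111.8  73.4] 72.49867248535156 236
 scoop rect [575.6 -68.9] [112.  107.3] 73.11031341552734
```

```bash
cat > go.py <<'E'
# go.py x y z yaw_of_tool_x_deg : shift needed, in full-scale units (after twist)
import sys
from h import *
s=robot.state(); t=np.array(list(map(float,sys.argv[1:4]))); yaw=float(sys.argv[4])
M=R.from_rotvec(s["eef_rot"]).as_matrix(); cur=np.degrees(np.arctan2(M[1,0],M[0,0]))
tw=-((yaw-cur+180)%360-180)/8
a=np.radians(yaw); T=np.array([[np.cos(a),np.sin(a),0],[np.sin(a),-np.cos(a),0],[0,0,-1]])
print("t",s["clock"],"pos",np.round(s["tool_pos"],4),"yaw",round(cur,2),"tilt",round(np.degrees(np.arccos(-M[2,2])),2),"w",round(s["width"],4),"gf",s["grasp_force"],"F",np.round(s["force"],1),"q",np.round(s["q"],2))
print("units x y z",np.round(T.T@(t-s["tool_pos"])/.02,2),"twist",round(tw,2))
E
python3 -m crank '[[-1,-1,0,-0.26],[-1,-1,0,0],[-1,-1,0,0],[-1,-1,0,0],[-1,-1,0,0],[-1,-1,0,0],[-1,-1,0,0],[-1,-1,0,0],[-1,-1,0,0],[-1,-1,0,0]]' 0 100
python3 -m crank '[[-1,-1,0,0],[-1,-1,0,0],[-1,-1,0,0],[-1,-1,0,0],[-1,-1,0,0],[-1,-1,0,0],[-1,-1,0,0],[-1,-1,0,0],[-1,-1,0,0],[-1,-1,0,0]]'
python3 go.py 0.615 -0.080 0.055 163.4
```

```text
clock: 1.95
tool_pos: [0.3505, 0.3891, 0.2111]
eef_rot: [0.454, 3.108, 0.001]
force: [1.1, 0.2, 0.2]
width: 0.0853
grasp_force: 0.0
clock: 3.2
tool_pos: [0.4848, 0.1401, 0.2111]
eef_rot: [0.455, 3.108, 0.0]
force: [0.1, -0.0, -0.3]
width: 0.0855
grasp_force: 0.0
t 3.2 pos [0.4848 0.1401 0.2111] yaw 163.35 tilt 0.04 w 0.0855 gf 0.0 F [ 0.1 -0.  -0.3] q [ 0.08 -0.1   1.99  0.    1.25 -1.2 ]
units x y z [-9.38 -8.69  7.81] twist -0.01
```

```bash
python3 -m crank '[[-1,-1,0.2,0],[-1,-1,0.4,0],[-1,-1,0.5,0],[-1,-1,0.5,0],[-1,-1,0.5,0],[-1,-1,0.5,0],[-1,-1,0.5,0],[-1,-1,0.5,0],[-1,-0.7,0.4,0],[-0.4,0,0.4,0]]'
python3 go.py 0.615 -0.080 0.055 163.4; python3 - <<'E'
from h import *
i,p,d=snap("wrist");cv2.imwrite("pics/w1.png",p[...,::-1])
E
```

```text
clock: 4.45
tool_pos: [0.6154, -0.0807, 0.1227]
eef_rot: [0.457, 3.108, -0.0]
force: [-0.1, -0.0, 0.9]
width: 0.0854
grasp_force: 0.0
t 4.45 pos [ 0.6154 -0.0807  0.1227] yaw 163.25 tilt 0.03 w 0.0854 gf 0.0 F [-0.1 -0.   0.9] q [-0.29  0.25  1.79  0.    1.1  -1.57]
units x y z [0.03 0.03 3.38] twist -0.02
```

View pics/w1.png

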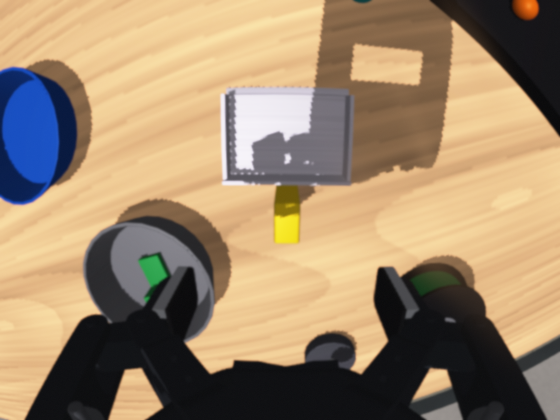

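The handle (287,215) lies centred between the fingers and square to them; the grey dish lies clear of the left finger's path. I'll go down and grip.

```bash
python3 -m crank '[[0,0,0.8,0],[0,0,0.9,0],[0,0,0.9,0],[0,0,0.7,0],[0,0,0,0],[0,0,0,0],[0,0,0,0],[0,0,0,0],[0,0,0,0],[0,0,0,0]]' 0
python3 -m crank '[[0,0,0,0],[0,0,0,0],[0,0,0,0],[0,0,0,0],[0,0,0,0],[0,0,0,0],[0,0,0,0],[0,0,-0.3,0],[0,0,-1,0],[0,0,-1,0]]' 1 100
python3 go.py 0.615 -0.080 0.055 163.4
```

```text
clock: 5.75
tool_pos: [0.6148, -0.0796, 0.057]
eef_rot: [0.455, 3.108, -0.0]
force: [-0.5, 0.3, -0.5]
width: 0.0853
grasp_force: 0.0
clock: 7.0
tool_pos: [0.6147, -0.0796, 0.1041]
eef_rot: [0.455, 3.108, 0.0]
force: [0.0, -0.3, -2.1]
width: 0.0124
grasp_force: 98.1
t 7.0 pos [ 0.6147 -0.0796  0.1041] yaw 163.36 tilt 0.01 w 0.0124 gf 98.10569291934371 F [ 0.  -0.3 -2.1] q [-0.29  0.27  1.8   0.    1.07 -1.57]
units x y z [-0.02 -0.02  2.46] twist -0.01
```

```bash
python3 -m crank '[[0,0.8,-0.2,-0.8],[0,0.8,-0.2,-0.8],[0,0.8,-0.2,-0.8],[0,0.8,-0.2,-0.8],[0,0.8,-0.2,-0.8],[0,0.8,0,-0.8],[-0.3,0.8,0,-0.8],[-0.6,0.8,0,-0.8],[-1,0.8,0,-0.77],[-1,0.8,0,0]]'
python3 go.py 0.5993 0.3069 0.063 220.7
python3 - <<'E'
from h import *
i,p,d=snap("wrist");cv2.imwrite("pics/w2.png",p[...,::-1])
E
```

```text
clock: 8.25
tool_pos: [0.6313, 0.1019, 0.1247]
eef_rot: [-1.093, 2.943, -0.001]
force: [-0.1, -0.1, -1.9]
width: 0.0122
grasp_force: 98.1
t 8.25 pos [0.6313 0.1019 0.1247] yaw -139.26 tilt 0.13 w 0.0122 gf 98.11763942241669 F [-0.1 -0.1 -1.9] q [ 0.    0.29  1.74  0.    1.11 -2.28]
units x y z [-5.47  8.81  3.09] twist 0.0
```

View pics/w2.png

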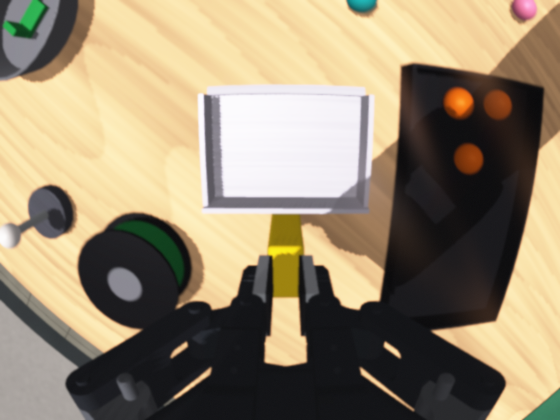

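The scoop hangs level and square in the grip (pan columns 200–373, centre 287), and the three balls are visible in the tray at (459,102), (497,104), (468,158).

```bash
python3 -m crank '[[-0.6,1,0,0],[-0.6,1,0,0],[-0.6,1,0,0],[-0.6,1,0,0],[-0.6,1,0,0],[-0.6,1,0,0],[-0.6,1,0,0],[-0.6,1,0,0],[-0.6,0.8,0,0],[0,0,0.2,0]]'
python3 go.py 0.5993 0.3069 0.063 220.7
python3 - <<'E'
from h import *
# tray seen by wrist fisheye: refit with scene cam, plus side check of scoop over tray
for c in("scene",):
    i,p,d=snap(c);cv2.imwrite("pics/s2.png",p[...,::-1])
E
```

```text
clock: 9.55
tool_pos: [0.5977, 0.3068, 0.1191]
eef_rot: [-1.096, 2.943, -0.0]
force: [0.2, -0.6, -2.3]
width: 0.0125
grasp_force: 98.2
t 9.55 pos [0.5977 0.3068 0.1191] yaw -139.16 tilt 0.07 w 0.0125 gf 98.17277127876878 F [ 0.2 -0.6 -2.3] q [ 0.32  0.36  1.66 -0.    1.12 -1.96]
units x y z [-0.06 -0.05  2.81] twist 0.02
```

View pics/s2.png

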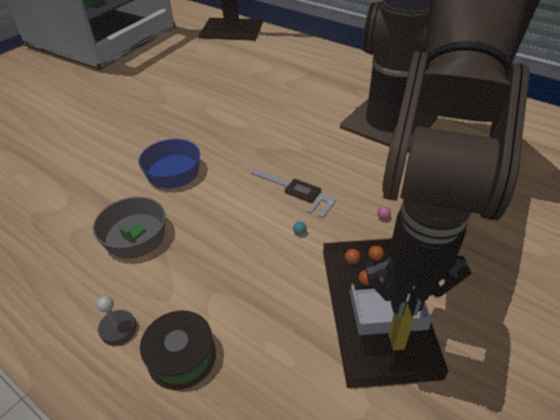

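The scoop is over the empty half of the tray with its lip behind the balls, so I'll lower it.

```bash
python3 -m crank '[[0,0,0.5,0],[0,0,0.5,0],[0,0,0.5,0],[0,0,0.5,0],[0,0,0.4,0],[0,0,0.2,0],[0,0,0.1,0],[0,0,0.1,0],[0,0,0.05,0],[0,0,0,0]]'
python3 go.py 0.498 0.220 0.063 220.7
```

```text
clock: 10.85
tool_pos: [0.5983, 0.3054, 0.0633]
eef_rot: [-1.092, 2.944, 0.0]
force: [-1.2, -0.4, 4.5]
width: 0.0125
grasp_force: 99.4
t 10.85 pos [0.5983 0.3054 0.0633] yaw -139.28 tilt 0.1 w 0.0125 gf 99.39324963837862 F [-1.2 -0.4  4.5] q [ 0.32  0.42  1.68  0.    1.03 -1.96]
units x y z [6.59 0.03 0.01] twist 0.0
```

```bash
python3 -m crank '[[0.5,0,0,0],[0.5,0,0,0],[0.5,0,0,0],[0.5,0,0,0],[0.5,0,0,0],[0.5,0,0,0],[0.5,0,0,0],[0.5,0,0,0],[0.5,0,0,0],[0.5,0,0,0]]'
python3 -m crank '[[0.4,0,0,0],[0.4,0,0,0],[0.3,0,0,0],[0.2,0,0,0],[0.15,0,0,0],[0.1,0,0,0],[0.05,0,0,0],[0,0,0,0],[0,0,0,0],[0,0,0,0]]'
python3 go.py 0.498 0.220 0.063 220.7
python3 - <<'E'
from h import *
i,p,d=snap("wrist");cv2.imwrite("pics/w3.png",p[...,::-1])
E
```

```text
clock: 12.1
tool_pos: [0.5227, 0.24, 0.0632]
eef_rot: [-1.091, 2.942, 0.0]
force: [-2.7, -0.6, 1.2]
width: 0.0123
grasp_force: 99.0
clock: 13.35
tool_pos: [0.4998, 0.2202, 0.0636]
eef_rot: [-1.089, 2.939, 0.002]
force: [5.1, 5.8, 5.1]
width: 0.0125
grasp_force: 99.8
t 13.35 pos [0.4998 0.2202 0.0636] yaw -139.34 tilt 0.45 w 0.0125 gf 99.75591190159321 F [5.1 5.8 5.1] q [ 0.23  0.17  2.01  0.    0.96 -2.05]
units x y z [0.07 0.05 0.03] twist -0.0
```

View pics/w3.png

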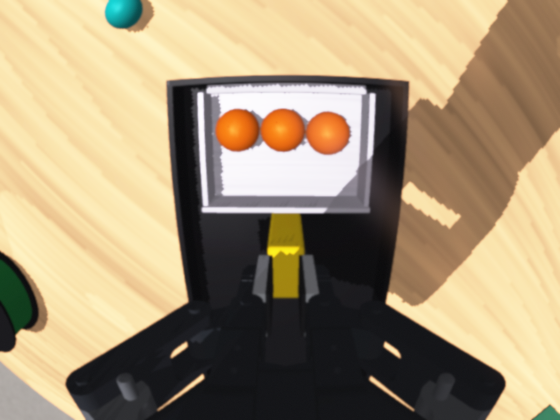

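All three balls (238,130), (283,130), (328,132) are in the pan behind the sill. I'll lift smoothly.

```bash
python3 -m crank '[[-0.1,0,-0.2,0],[0,0,-0.4,0],[0,0,-0.6,0],[0,0,-0.7,0.1],[0,0,-0.7,0.2],[0,0,-0.7,0.3],[0,-0.1,-0.6,0.4],[0,-0.2,-0.5,0.5],[0.1,-0.3,-0.3,0.5],[0.2,-0.4,-0.1,0.5]]'
python3 go.py 0.527 -0.341 0.16 160
python3 - <<'E'
from h import *
for c in("side",):
    i,p,d=snap(c); m=d>0; P=np.zeros((420,560,3)); P[m]=pts(i,d,m)
    h=cv2.cvtColor(p,cv2.COLOR_RGB2HSV).astype(int); X,Y,Z=P[...,0],P[...,1],P[...,2]
    for n,b in(("blue",(h[...,0]>100)&(h[...,0]<130)&(h[...,1]>120)&(Y<-.2)),("grey",(h[...,1]<90)&(Y<-.13)&(X>.54)&(X<.75)&(h[...,2]<140))):
        q=P[m&b&(Z>.041)&(Z<.052)]; M=np.c_[q[:,:2],np.ones(len(q))]; s=np.linalg.lstsq(M,(q[:,:2]**2).sum(1),rcond=None)[0]
        print(n,np.round(s[:2]/2,4),np.sqrt(s[2]+(s[:2]**2).sum()/4),len(q))
E
```

```text
clock: 14.65
tool_pos: [0.5035, 0.2, 0.1593]
eef_rot: [-0.56, 3.09, -0.0]
force: [0.4, 0.2, -3.0]
width: 0.0126
grasp_force: 98.6
t 14.65 pos [0.5035 0.2    0.1593] yaw -159.45 tilt 0.07 w 0.0126 gf 98.60646290704608 F [ 0.4  0.2 -3. ] q [ 0.19  0.04  1.95 -0.    1.15 -1.74]
units x y z [-10.36 -25.02  -0.04] twist 5.07
blue [ 0.4655 -0.3194] 0.06713293327964917 969
grey [ 0.6526 -0.2341] 0.06729054294708488 714
```

```bash
python3 -m crank '[[0,-0.6,0,0.5],[0,-0.8,0,0.6],[0,-1,0,0.6],[-0.1,-1,0,0.6],[-0.2,-1,0,0.6],[-0.3,-1,0,0.6],[-0.4,-1,0,0.6],[-0.5,-1,0,0.5],[-0.5,-1,0,0.4],[-0.5,-1,0,0.07]]'
python3 go.py 0.527 -0.341 0.16 160
```

```text
clock: 15.95
tool_pos: [0.5485, 0.0071, 0.1583]
eef_rot: [-0.542, -3.094, 0.0]
force: [-0.0, 0.0, -1.7]
width: 0.0125
grasp_force: 98.6
t 15.95 pos [0.5485 0.0071 0.1583] yaw 160.14 tilt 0.01 w 0.0125 gf 98.59659545123577 F [-0.   0.  -1.7] q [-0.17  0.06  1.94 -0.    1.15 -1.4 ]
units x y z [ -4.94 -16.72  -0.08] twist 0.02
```

```bash
python3 -m crank '[[-0.3,-1,0,0],[-0.3,-1,0,0],[-0.3,-1,0,0],[-0.3,-1,0,0],[-0.3,-1,0,0],[-0.3,-1,0,0],[-0.3,-1,0,0],[-0.3,-1,0,0],[-0.3,-1,0,0],[-0.3,-1,0,0]]'
python3 -m crank '[[-0.3,-1,0.1,0],[-0.3,-1,0.2,0],[-0.3,-1,0.3,0],[-0.3,-1,0.3,0],[-0.3,-1,0.3,0],[-0.3,-0.9,0.3,0],[-0.2,-0.6,0.3,0],[0,-0.3,0.2,0],[0,0,0.1,0],[0,0,0,0]]'
python3 go.py 0.527 -0.341 0.102 160
python3 - <<'E'
from h import *
i,p,d=snap("wrist");j,p2,d=snap("side")
cv2.imwrite("pics/w4.png",cv2.resize(np.hstack([p,p2])[...,::-1],(800,300)))
E
```

```text
clock: 17.2
tool_pos: [0.5369, -0.2022, 0.1578]
eef_rot: [-0.541, -3.095, -0.0]
force: [-0.3, 0.7, -2.2]
width: 0.0128
grasp_force: 98.6
clock: 18.45
tool_pos: [0.5285, -0.3417, 0.1157]
eef_rot: [-0.541, -3.094, -0.001]
force: [-0.4, 0.4, -1.7]
width: 0.0122
grasp_force: 98.6
t 18.45 pos [ 0.5285 -0.3417  0.1157] yaw 160.18 tilt 0.04 w 0.0122 gf 98.60060641542077 F [-0.4  0.4 -1.7] q [-0.74  0.28  1.77  0.    1.1  -1.96]
units x y z [0.08 0.01 0.68] twist 0.02
```

View pics/w4.png

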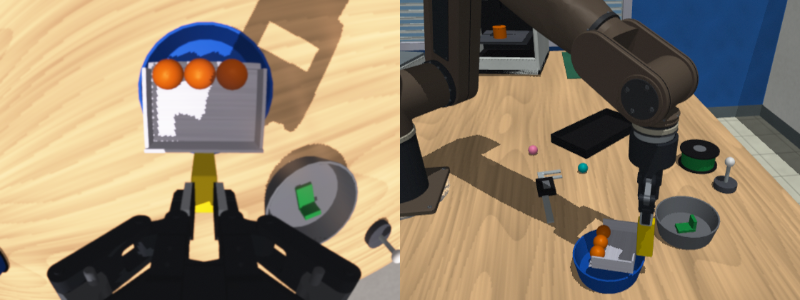

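The scoop is centred over the blue dish with the balls resting at the lip. I'll ease the grip to 20 N and press the scoop's rear onto the near rim while driving forward, so that it pivots in the pads.

```bash
python3 -m crank '[[0,0,0.2,0],[0,0,0.3,0],[0,0,0.2,0],[0.05,0,0.1,0],[0.1,0,0.1,0],[0.1,0,0.05,0],[0.1,0,0.05,0],[0.1,0,0.05,0],[0.1,0,0.05,0],[0,0,0,0]]' - 20
python3 go.py 0.527 -0.341 0.102 160
python3 - <<'E'
from h import *
i,p,d=snap("wrist");j,p2,d2=snap("side")
cv2.imwrite("pics/w5.png",cv2.resize(np.hstack([p,p2])[...,::-1],(800,300)))
h=cv2.cvtColor(p2,cv2.COLOR_RGB2HSV).astype(int)
m=d2>0;P=np.zeros((420,560,3));P[m]=pts(j,d2,m)
y=(h[...,0]>20)&(h[...,0]<34)&(h[...,1]>150)&(P[...,1]<-.25)&(P[...,2]>.03)&m
q=P[y]; print(len(q)); 
E
```

```text
clock: 19.8
tool_pos: [0.5259, -0.3415, 0.1031]
eef_rot: [0.539, 3.074, -0.009]
force: [7.2, 3.4, 17.5]
width: 0.0124
grasp_force: 102.7
t 19.8 pos [ 0.5259 -0.3415  0.1031] yaw 160.09 tilt 1.22 w 0.0124 gf 102.69859006628394 F [ 7.2  3.4 17.5] q [-0.74  0.28  1.8   0.01  1.05 -1.97]
units x y z [-0.04  0.04  0.05] twist 0.01
1031
```

View pics/w5.png

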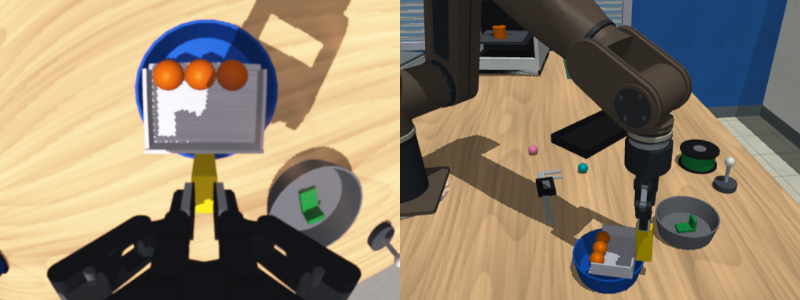

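The grip stayed near 100 N. I'll pass the closure explicitly along with 20 N.

```bash
python3 -m crank '[[0,0,0,0],[0,0,0,0],[0.1,0,0.05,0],[0.1,0,0.05,0],[0.1,0,0.05,0],[0.1,0,0.05,0],[0.1,0,0.05,0],[0.1,0,0.05,0],[0.1,0,0.05,0],[0.1,0,0.05,0]]' 1 20
python3 go.py 0.527 -0.341 0.102 160
```

```text
clock: 21.15
tool_pos: [0.5189, -0.3393, 0.104]
eef_rot: [0.538, 3.053, -0.018]
force: [14.9, 9.5, 38.6]
width: 0.0123
grasp_force: 105.2
t 21.15 pos [ 0.5189 -0.3393  0.104 ] yaw 160.02 tilt 2.48 w 0.0123 gf 105.15215691179037 F [14.9  9.5 38.6] q [-0.75  0.25  1.83  0.01  1.02 -1.98]
units x y z [-0.41  0.06  0.1 ] twist 0.0
```

```bash
python3 -m crank '[[0,0,-0.2,0],[0,0,-0.2,0],[0,0,0,0],[0,0,0,0],[0,0,0,0],[0,0,0,0],[0,0,0,0],[0,0,0,0],[0,0,0,0],[0,0,0,0]]' 0.82 20
python3 go.py 0.527 -0.341 0.102 160
```

```text
clock: 22.4
tool_pos: [0.5112, -0.3371, 0.103]
eef_rot: [0.539, 3.073, -0.012]
force: [8.5, 2.6, 16.2]
width: 0.0157
grasp_force: 47.1
t 22.4 pos [ 0.5112 -0.3371  0.103 ] yaw 160.12 tilt 1.34 w 0.0157 gf 47.0521205663681 F [ 8.5  2.6 16.2] q [-0.75  0.25  1.83  0.01  1.04 -1.98]
units x y z [-0.81  0.09  0.05] twist 0.01
```

```bash
cat > tilt.py <<'E'
from h import *
a=np.radians(160); dv=np.array([np.cos(a),np.sin(a)]); D=np.array([.4665,-.319])
j,p,d=snap("side"); h=cv2.cvtColor(p,cv2.COLOR_RGB2HSV).astype(int)
m=d>0;P=np.zeros((420,560,3));P[m]=pts(j,d,m); L=(P[...,:2]-D)@dv; Z=P[...,2]
W=(P[...,:2]-D)@np.array([-dv[1],dv[0]])
y=m&(h[...,0]>20)&(h[...,0]<34)&(h[...,1]>150)&(abs(L)<.15)&(abs(W)<.05)&(Z>.03)
zs=np.arange(.03,.14,.006); 
sl=[(z,L[y&(abs(Z-z)<.003)].max(),L[y&(abs(Z-z)<.003)].min()) for z in zs if (y&(abs(Z-z)<.003)).sum()>8]
sl=np.array(sl); print("handle z,front,back\n",np.round(sl*1000)[::2])
print("tilt from mid slope",np.degrees(np.arctan(np.polyfit(sl[:,0],(sl[:,1]+sl[:,2])/2,1)[0])).round(1), "front",np.degrees(np.arctan(np.polyfit(sl[:,0],sl[:,1],1)[0])).round(1))
g=m&(h[...,1]<60)&(h[...,2]>70)&(abs(L)<.14)&(abs(W)<.075)&(Z>.008)&(Z<.15)&(L>-.08)
print("grey n",g.sum(),"L rng",np.round(np.percentile(L[g],[1,99]),3) if g.any() else 0)
for l in np.arange(-.08,.08,.02):
    k=g&(abs(L-l)<.01)
    if k.sum()>8: print(" L",round(l,2),"z pct5,50,95",np.round(np.percentile(Z[k],[5,50,95]),3),k.sum())
o=m&(h[...,0]<16)&(h[...,1]>160)&(h[...,2]>60)&(np.hypot(L,W)<.2)&(Z>.003)
n,l,st,ce=cv2.connectedComponentsWithStats(o.astype(np.uint8))
for k in range(1,n):
    if st[k,4]>30: q=l==k; print(" ball",st[k,4],"L,W,Z",np.round([np.median(L[q]),np.median(W[q]),np.median(Z[q])],3))
cv2.imwrite("pics/last_side.png",p[...,::-1])
E
python3 tilt.py
```

```text
handle z,front,back
 [[ 48. -46. -70.]
 [ 60. -44. -74.]
 [ 72. -42. -72.]
 [ 84. -40. -70.]
 [ 96. -38. -68.]
 [108. -36. -66.]
 [120. -36. -65.]]
tilt from mid slope 7.8 front 8.5
grey n 3135 L rng [-0.055  0.029]
 L -0.06 z pct5,50,95 [0.018 0.135 0.147] 62
 L -0.04 z pct5,50,95 [0.045 0.058 0.129] 537
 L -0.02 z pct5,50,95 [0.042 0.045 0.066] 1026
 L 0.0 z pct5,50,95 [0.039 0.042 0.064] 1009
 L 0.02 z pct5,50,95 [0.038 0.05  0.062] 478
 L 0.04 z pct5,50,95 [0.035 0.055 0.061] 18
 ball 785 L,W,Z [0.023 0.012 0.06 ]
```

It has pivoted 8° lip-down, with the lip below the far rim. Next I'll push the lip against the far inner wall while rising.

```bash
python3 -m crank '[[0.15,0,0,0],[0.25,0,-0.15,0],[0.25,0,-0.2,0],[0.25,0,-0.2,0],[0.25,0,-0.2,0],[0.25,0,-0.2,0],[0.25,0,-0.15,0],[0.25,0,-0.15,0],[0.25,0,-0.1,0],[0.25,0,-0.1,0]]' 0.8 20
python3 go.py 0.527 -0.341 0.102 160; python3 tilt.py
```

```text
clock: 23.7
tool_pos: [0.4575, -0.3165, 0.1228]
eef_rot: [-0.541, -3.094, -0.001]
force: [0.5, 0.2, -1.9]
width: 0.0172
grasp_force: 12.8
t 23.7 pos [ 0.4575 -0.3165  0.1228] yaw 160.16 tilt 0.03 w 0.0172 gf 12.80078673371463 F [ 0.5  0.2 -1.9] q [-0.79  0.12  1.94  0.    1.08 -2.01]
units x y z [-3.68  0.04  1.04] twist 0.02
handle z,front,back
 [[ 84. -25. -43.]
 [ 96. -18. -55.]
 [108.  -6. -47.]
 [120.   4. -38.]
 [132.  13. -29.]]
tilt from mid slope 32.4 front 37.3
grey n 2546 L rng [-0.032  0.038]
 L -0.06 z pct5,50,95 [0.017 0.043 0.054] 17
 L -0.04 z pct5,50,95 [0.074 0.076 0.078] 54
 L -0.02 z pct5,50,95 [0.068 0.085 0.097] 650
 L 0.0 z pct5,50,95 [0.047 0.056 0.084] 699
 L 0.02 z pct5,50,95 [0.033 0.044 0.067] 944
 L 0.04 z pct5,50,95 [0.029 0.048 0.057] 182
 ball 569 L,W,Z [ 0.044 -0.005  0.043]
```

```bash
python3 - <<'E'
from h import *
i,p,d=snap("wrist"); s=cv2.imread("pics/last_side.png")[150:400,170:460]
cv2.imwrite("pics/w6.png",np.hstack([cv2.resize(p[...,::-1],(400,300)),cv2.resize(s,(348,300))]))
E
```

```text
(no output)
```

View pics/w6.png

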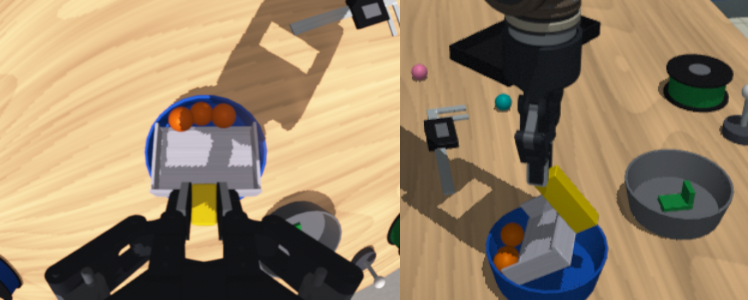

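The scoop is tipped about 40° and the balls sit at the lip, wedged against the far wall. The handle has slid, so the pads now hold its top front corner. I'll tighten and draw back to open a gap.

```bash
python3 -m crank '[[0,0,0,0],[0,0,0,0],[0,0,0,0],[-0.05,0,-0.05,0],[-0.15,0,-0.1,0],[-0.25,0,-0.1,0],[-0.3,0,-0.05,0],[-0.3,0,0,0],[-0.3,0,0,0],[-0.2,0,0,0]]' 0.86 100
python3 go.py 0.527 -0.341 0.102 160; python3 tilt.py
```

```text
clock: 25.05
tool_pos: [0.4875, -0.3274, 0.1287]
eef_rot: [-0.541, -3.094, -0.0]
force: [-0.8, -0.0, -1.4]
width: 0.0132
grasp_force: 69.3
t 25.05 pos [ 0.4875 -0.3274  0.1287] yaw 160.17 tilt 0.02 w 0.0132 gf 69.33460269123316 F [-0.8 -0.  -1.4] q [-0.76  0.18  1.87 -0.    1.1  -1.99]
units x y z [-2.09  0.04  1.33] twist 0.02
handle z,front,back
 [[ 84. -53. -68.]
 [ 96. -46. -81.]
 [108. -38. -75.]
 [120. -30. -68.]
 [132. -22. -61.]]
tilt from mid slope 25.7 front 32.2
grey n 2935 L rng [-0.056  0.015]
 L -0.06 z pct5,50,95 [0.042 0.082 0.088] 199
 L -0.04 z pct5,50,95 [0.064 0.088 0.102] 664
 L -0.02 z pct5,50,95 [0.052 0.061 0.081] 922
 L 0.0 z pct5,50,95 [0.041 0.049 0.072] 1000
 L 0.02 z pct5,50,95 [0.036 0.054 0.065] 150
 ball 69 L,W,Z [ 0.018 -0.023  0.027]
 ball 288 L,W,Z [ 0.043 -0.002  0.027]
 ball 32 L,W,Z [0.017 0.034 0.023]
```

```bash
cat > balls.py <<'E'
from h import *
for c in("scene","side","wrist"):
    i,p,d=snap(c); h=cv2.cvtColor(p,cv2.COLOR_RGB2HSV).astype(int)
    o=(h[...,0]<16)&(h[...,1]>150)&(h[...,2]>50)
    n,l,st,ce=cv2.connectedComponentsWithStats(o.astype(np.uint8)); K=i["intrinsics"]
    for k in range(1,n):
        if st[k,4]>25:
            q=(l==k)
            if c!="wrist": P=pts(i,d,q)
            else:
                v,u=np.nonzero(q&(d>0)); x=(u-K[0,2])/K[0,0];y=(v-K[1,2])/K[1,1];r=np.hypot(x,y);z=d[v,u];t=np.tan(r)/r
                P=np.stack([x*t*z,y*t*z,z],1)@rot(i).T+i["position"]
            if len(P):
                m=np.median(P,0)
                if m[1]<.4 and m[0]<.9: print(c,np.round(ce[k]),st[k,2:5],"med",np.round(m,3),"top",np.percentile(P[:,2],97).round(3),"from dish",np.hypot(*(m[:2]-[.4665,-.319])).round(3))
E
python3 balls.py
```

```text
scene [190. 160.] [ 9 10 63] med [ 0.435 -0.289  0.028] top 0.035 from dish 0.044
side [283. 350.] [ 8 17 77] med [ 0.458 -0.292  0.027] top 0.032 from dish 0.028
side [262. 357.] [ 20  19 292] med [ 0.427 -0.302  0.027] top 0.033 from dish 0.043
side [286. 387.] [14  5 37] med [ 0.452 -0.352  0.018] top 0.022 from dish 0.036
wrist [299. 122.] [ 31  32 780] med [ 0.428 -0.295  0.029] top 0.033 from dish 0.045
wrist [321. 156.] [ 31  15 357] med [ 0.461 -0.287  0.028] top 0.032 from dish 0.032
wrist [259. 158.] [ 30  13 300] med [ 0.445 -0.336  0.028] top 0.032 from dish 0.027
```

Three balls rest on the blue dish's floor, with tops at about 33 mm and all within 45 mm of its axis. I'll lift and return to the scoop's original clear spot.

```bash
python3 -m crank '[[0,0,-0.4,0],[0,0,-0.6,0],[0,0,-0.8,0],[0,0,-0.8,0],[0,0,-0.6,0],[-0.2,0.5,-0.2,0],[-0.3,1,0,0],[-0.3,1,0,0],[-0.3,1,0,0],[-0.3,1,0,-0.2]]' 
python3 go.py 0.60 -0.078 0.14 163.4
```

```text
clock: 26.5
tool_pos: [0.5448, -0.2505, 0.1963]
eef_rot: [-0.494, -3.102, -0.001]
force: [0.6, -0.3, -1.2]
width: 0.0135
grasp_force: 69.4
t 26.5 pos [ 0.5448 -0.2505  0.1963] yaw 161.89 tilt 0.05 w 0.0135 gf 69.3907530605793 F [ 0.6 -0.3 -1.2] q [-0.6   0.13  1.78  0.    1.23 -1.85]
units x y z [-0.18  9.05  2.82] twist -0.19
```

```bash
python3 -m crank '[[0,1,0,-0.19],[0,1,0,0],[0,1,0.2,0],[0,1,0.4,0],[0,1,0.4,0],[0,1,0.4,0],[0,1,0.4,0],[0,1,0.4,0],[-0.2,0.9,0.4,0],[0,0.1,0.1,0]]'
python3 go.py 0.60 -0.078 0.14 163.4
cat > tilt2.py <<'E'
from h import *
s=robot.state(); G=np.array(s["tool_pos"]); a=np.radians(163.4); dv=np.array([np.cos(a),np.sin(a)])
for c in("scene","side"):
    j,p,d=snap(c); h=cv2.cvtColor(p,cv2.COLOR_RGB2HSV).astype(int)
    m=d>0;P=np.zeros((420,560,3));P[m]=pts(j,d,m); L=(P[...,:2]-G[:2])@dv; Z=P[...,2]; W=(P[...,:2]-G[:2])@np.array([-dv[1],dv[0]])
    y=m&(h[...,0]>20)&(h[...,0]<34)&(h[...,1]>150)&(abs(L)<.12)&(abs(W)<.03)&(Z>.004)
    r=[(z,L[k].max(),L[k].min()) for z in np.arange(.006,.18,.006) if (k:=y&(abs(Z-z)<.003)).sum()>8]
    r=np.array(r)
    if len(r)>2: print(c,"z,front,back\n",np.round(r*1000)[::2].tolist(),"tilt mid",np.degrees(np.arctan(np.polyfit(r[:,0],r[:,1:].mean(1),1)[0])).round(1),"back",np.degrees(np.arctan(np.polyfit(r[2:-1,0],r[2:-1,2],1)[0])).round(1))
    g=m&(h[...,1]<60)&(h[...,2]>90)&(L>.005)&(L<.14)&(abs(W)<.06)&(Z>.003)&(Z<.13)
    if g.sum()>50: print(" grey L rng",np.round(np.percentile(L[g],[1,99]),3),"zmin by L",[(round(l,2),np.percentile(Z[k],10).round(3)) for l in np.arange(.02,.13,.02) if (k:=g&(abs(L-l)<.006)).sum()>8])
    cv2.imwrite(f"pics/last_{c}.png",p[...,::-1])
E
python3 tilt2.py
```

```text
clock: 27.75
tool_pos: [0.6004, -0.0798, 0.1419]
eef_rot: [-0.454, -3.107, -0.0]
force: [-0.5, -1.3, -3.0]
width: 0.0137
grasp_force: 69.3
t 27.75 pos [ 0.6004 -0.0798  0.1419] yaw 163.38 tilt 0.07 w 0.0137 gf 69.33265753090382 F [-0.5 -1.3 -3. ] q [-0.3   0.2   1.81 -0.    1.13 -1.58]
units x y z [0.04 0.08 0.09] twist -0.0
scene z,front,back
 [[108.0, -28.0, -59.0], [120.0, -23.0, -54.0], [132.0, -17.0, -46.0], [144.0, -8.0, -40.0], [156.0, 0.0, -33.0], [168.0, -9.0, -25.0]] tilt mid 24.6 back 30.6
 grey L rng [0.005 0.04 ] zmin by L [(np.float64(0.02), np.float64(0.057)), (np.float64(0.04), np.float64(0.065))]
side z,front,back
 [[96.0, -31.0, -44.0], [108.0, -25.0, -57.0], [120.0, -15.0, -53.0], [132.0, -9.0, -45.0], [144.0, 0.0, -37.0], [156.0, 6.0, -29.0], [168.0, -9.0, -21.0]] tilt mid 21.9 back 31.0
 grey L rng [0.005 0.04 ] zmin by L [(np.float64(0.02), np.float64(0.06)), (np.float64(0.04), np.float64(0.067))]
```

The scoop is still 31° lip-down in the grip. I'll lower it with a softer grip so the desk levels it, drawing back to help.

```bash
python3 -m crank '[[0,0,0.5,0],[0,0,0.6,0],[0,0,0.5,0],[0,0,0.4,0],[-0.15,0,0.2,0],[-0.2,0,0.2,0],[-0.2,0,0.25,0],[-0.2,0,0.25,0],[-0.2,0,0.25,0],[-0.2,0,0.25,0]]' 0.82 50
python3 go.py 0.60 -0.078 0.057 163.4; python3 tilt2.py
```

```text
clock: 29.1
tool_pos: [0.6298, -0.0888, 0.0817]
eef_rot: [0.455, 3.09, -0.001]
force: [7.4, 1.7, 14.0]
width: 0.0153
grasp_force: 42.7
t 29.1 pos [ 0.6298 -0.0888  0.0817] yaw 163.25 tilt 1.05 w 0.0153 gf 42.72892713546753 F [ 7.4  1.7 14. ] q [-0.3   0.32  1.78  0.    1.02 -1.58]
units x y z [1.58 0.09 1.23] twist -0.02
scene z,front,back
 [[42.0, -21.0, -47.0], [54.0, -19.0, -43.0], [66.0, -10.0, -38.0], [78.0, -6.0, -35.0], [90.0, -5.0, -31.0], [102.0, -9.0, -26.0], [114.0, -15.0, -22.0]] tilt mid 13.3 back 18.9
 grey L rng [0.006 0.056] zmin by L [(np.float64(0.02), np.float64(0.014)), (np.float64(0.04), np.float64(0.007)), (np.float64(0.06), np.float64(0.005))]
side z,front,back
 [[36.0, -17.0, -45.0], [48.0, -11.0, -43.0], [60.0, -8.0, -38.0], [72.0, -4.0, -35.0], [84.0, 1.0, -30.0], [96.0, 5.0, -26.0], [108.0, -11.0, -21.0]] tilt mid 15.0 back 19.4
 grey L rng [0.005 0.056] zmin by L [(np.float64(0.02), np.float64(0.016)), (np.float64(0.04), np.float64(0.008)), (np.float64(0.06), np.float64(0.004))]
```

```bash
python3 -m crank '[[-0.1,0,0.2,0],[-0.1,0,0.2,0],[-0.1,0,0.2,0],[-0.1,0,0.2,0],[-0.1,0,0.2,0],[-0.1,0,0.2,0],[-0.1,0,0.1,0],[-0.1,0,0,0],[0,0,0,0],[0,0,0,0]]' 0.82 50
python3 go.py 0.60 -0.078 0.057 163.4; python3 tilt2.py
```

```text
clock: 30.45
tool_pos: [0.6395, -0.0931, 0.0548]
eef_rot: [0.456, 3.106, -0.002]
force: [-7.9, 1.4, 18.4]
width: 0.0156
grasp_force: 45.1
t 30.45 pos [ 0.6395 -0.0931  0.0548] yaw 163.31 tilt 0.15 w 0.0156 gf 45.06616473197937 F [-7.9  1.4 18.4] q [-0.3   0.39  1.75 -0.    1.   -1.58]
units x y z [ 2.11  0.16 -0.11] twist -0.01
scene z,front,back
 [[48.0, -3.0, -29.0], [60.0, -2.0, -27.0], [78.0, -9.0, -28.0]] tilt mid -6.5 back -6.6
 grey L rng [0.013 0.081] zmin by L [(np.float64(0.02), np.float64(0.003)), (np.float64(0.04), np.float64(0.003)), (np.float64(0.06), np.float64(0.003)), (np.float64(0.08), np.float64(0.004))]
side z,front,back
 [[6.0, 1.0, -26.0], [18.0, 2.0, -26.0], [30.0, 3.0, -25.0], [42.0, 2.0, -26.0], [54.0, 3.0, -26.0], [66.0, 3.0, -26.0], [78.0, -10.0, -26.0]] tilt mid -1.7 back -0.3
 grey L rng [0.006 0.081] zmin by L [(np.float64(0.02), np.float64(0.005)), (np.float64(0.04), np.float64(0.004)), (np.float64(0.06), np.float64(0.004)), (np.float64(0.08), np.float64(0.003))]
```

The scoop is level on the desk. I'll ease off the downward load, open, and rise.

```bash
python3 -m crank '[[0,0,-0.2,0],[0,0,-0.1,0],[0,0,0,0],[0,0,0,0],[0,0,0,0],[0,0,0,0],[0,0,0,0],[0,0,0,0],[0,0,0,0],[0,0,0,0]]' 0.3 20
python3 -m crank '[[0,0,-0.4,0],[0,0,-0.8,0],[0,0,-1,0],[0,0,-1,0],[0,0,-1,0],[0,0,-1,0],[0,0,-0.8,0],[0,0,-0.4,0],[0,0,0,0],[0,0,0,0]]' 0
python3 tilt2.py; python3 balls.py; python3 - <<'E'
import cv2,numpy as np
a=cv2.imread('pics/last_scene.png');b=cv2.imread('pics/last_side.png')
cv2.imwrite('pics/end.png',cv2.resize(np.hstack([a,b]),(800,300)))
E
```

```text
clock: 31.8
tool_pos: [0.6375, -0.0924, 0.0548]
eef_rot: [0.457, 3.108, -0.0]
force: [0.3, 1.2, -0.3]
width: 0.06
grasp_force: 0.0
clock: 33.05
tool_pos: [0.6369, -0.0922, 0.1817]
eef_rot: [-0.457, -3.106, -0.0]
force: [-0.9, 0.3, -0.1]
width: 0.0848
grasp_force: 0.0
 grey L rng [0.01  0.078] zmin by L [(np.float64(0.02), np.float64(0.003)), (np.float64(0.04), np.float64(0.003)), (np.float64(0.06), np.float64(0.003)), (np.float64(0.08), np.float64(0.003))]
side z,front,back
 [[6.0, -2.0, -28.0], [18.0, -0.0, -28.0], [30.0, 0.0, -28.0], [42.0, -0.0, -28.0], [54.0, 1.0, -29.0], [66.0, 0.0, -28.0], [78.0, 1.0, -28.0]] tilt mid 0.5 back -0.3
 grey L rng [0.006 0.078] zmin by L [(np.float64(0.02), np.float64(0.003)), (np.float64(0.04), np.float64(0.004)), (np.float64(0.06), np.float64(0.004)), (np.float64(0.08), np.float64(0.003))]
scene [192. 159.] [ 6  7 27] med [ 0.43  -0.287  0.03 ] top 0.288 from dish 0.049
side [289. 351.] [ 19  19 282] med [ 0.465 -0.296  0.027] top 0.033 from dish 0.023
side [262. 357.] [ 19  19 291] med [ 0.426 -0.302  0.027] top 0.033 from dish 0.043
side [284. 379.] [ 20  20 316] med [ 0.45  -0.346  0.027] top 0.033 from dish 0.032
wrist [65. 69.] [ 21  21 356] med [ 0.432 -0.289  0.028] top 0.033 from dish 0.045
wrist [77. 97.] [ 21  21 360] med [ 0.471 -0.283  0.028] top 0.033 from dish 0.037
wrist [ 44. 103.] [ 20  20 316] med [ 0.455 -0.332  0.028] top 0.033 from dish 0.017
```

View pics/end.png

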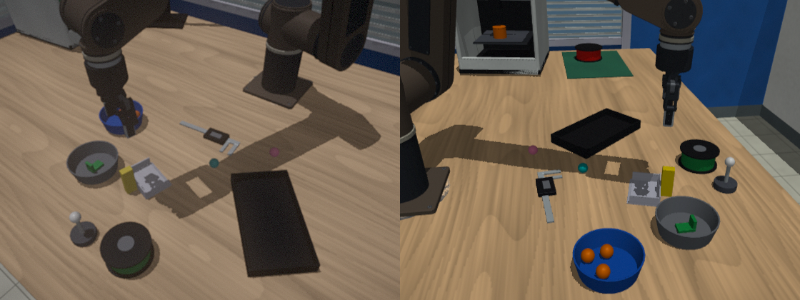

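The picture shows all three balls in the blue dish (side 587–607, 250–270) and the scoop standing upright and free on the desk (645,188), with the gripper clear.

```bash
python3 -c "
from bench import workorder
print(workorder.sign_off())"
```

```text
the job is handed in; nothing more can be done
None
```

The job is handed in at about 33 s of the 61 s allowed: my last camera check showed all three balls on the blue dish's floor and the scoop upright on the desk, let go, but sign-off returned no verdict.

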